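Collect the turned spindles from the machine's catch tray

ROBOT

A 7-joint arm with a two-finger parallel gripper is mounted at the origin on the work surface. World frame = base frame: x ahead of the robot, y to its left, z up, the work surface at z = 0. Lengths are in m, angles in rad, forces in N, time in s.
With the tool pointing down it reaches from about 0.4 to 0.85 m from the base axis. Payload 10.4 kg.
Tool frame: the origin (TCP) lies at the very end of the fingers, on their centre line; the grasp point (between the pads) lies 19 mm behind it (env.grip_point_offset is the distance from the TCP to the grasp point, in m); z points along the fingers, y is the line along which they close (so a half turn about z gives the same grasp; the last joint's range is limited). The gripper opens to 87 mm and grips with 3 to 60 N. Pads are 19 mm wide; open, the fingers measure 117 mm over their backs; the gripper's body (75 mm by 190 mm) begins 51 mm behind the grasp point.
Start: joints at [1.13, 0.332, -0.065, 1.46, 0.022, 1.35, -0.088], TCP at [0.254, -0.571, 0.223] pointing down, gripper open.
Joint ranges: [-2.6, 2.6], [-0.5, 2.12], [-1.47, 1.34], [0.16, 2.42], [-1.27, 4.41], [0.06, 2.06], [-2.6, 2.6]. Speed limits (rad/s): [2.22, 2.22, 2.79, 2.79, 3.14, 3.14, 3.14].

INTERFACE

Orientations are given as a rotation vector (axis times angle).
In Python, from bench import env gives the robot as it stands.
- The arm moves only by the tool drive_tool, never from a script. Its arguments are lists of equal length, an entry for each row: "slide": the shift along the tool's x, y, z in m, a list of three; "dr": the turn, a rotation vector about the tool's x, y, z in rad, a list of three; "gripper": the closure, from -1 (fully open) to 1 (shut). A call has exactly 5 rows; each row shifts and turns the commanded pose from where the row before left it, along the tool's axes as they then stand; what a row does not reach is not made up. A row lasts 1/10 s, in which the tool goes at most 50 mm and 8.59 degrees, less where a joint would pass 70% of its speed; a pose out of reach is approached as far as the arm can. A call with a gripper value outside its range is refused whole. The fingers move at their own pace and stop on an object; "force" is the grip in N (left out, the last holds). Time passes only in rows, so rows that do not move let the fingers close, or fill a call up. It gives the time, the measured TCP pose, the force, the opening and the grip force at its end, in the units of the state.
- env.get_obs(): the state, without advancing time (a new reading comes with each control period).
- env.grab_frame(name): name is "scene" or "top" or "wrist"; returns a dict with "frame" (480x640x3 uint8, red, green, blue), "depth" (480x640 float32, m along the optical axis (not along the pixel's ray), 0 where there is no reading), "mtx" (3x3 intrinsics, pixels), "world_from_camera" (4x4, takes a point from camera to world coordinates); the wrist camera has in their place "mount" (4x4, takes a point from camera to tool coordinates, whose origin is the TCP and whose axes are the flange's). Camera axes: x right, y up, looking along -z (the intrinsics and any distortion apply to the point x, -y, -z); pixel columns grow to the right and rows downward; lengths in m; the calibration is good to about 2 mm. A picture is of the moment at which its call begins: read the wrist's pose just before it.
- env.job_done(): hands the job in; it is judged then, once.
Trained networks look in the newest picture that a camera, given by its name, has taken for a name from the list of things; names that differ only in an ending like _2 or _b are one class to them, and where a whole thing is asked for, a point or a joint stands for the part that bears it (a point fixed in the world has none). Each returns a list of dicts, best first, with "score" (0 to 1); they miss things now and then, are a little off and sometimes report something else, mostly with a low value. They report only what shows in the picture. A call takes as long as a camera call.
- env.spot_in(target, camera): "point" ([column, row] in pixels, amid what is visible of it).
- env.place_of(target, camera): "point" ([column, row] in pixels: a listed point, or the origin of a listed thing).
The state is a dict: "t": time; "qpos": joint angles; "dq": joint speeds; "effort": joint torques, N m; "ee_pos": TCP position; "tool_rot": TCP orientation; "ft_force": force on the tool from outside, world axes, zero at the start; "ft_torque": the same for the moment, N m; "finger_gap": finger opening in m; "gripper_force": force on a finger pad.
Only numpy, scipy, OpenCV 4.12 (cv2) and the standard library are available. Lean on these libraries where they do the work, as an engineer would, in place of code of your own. Each camera call takes 0.05 s, during which the arm holds its last target. There are 200 camera calls.

TASK

Collect the two finished, round turned spindles from the sloping catch tray of the turning machine and lay each gently in the open plywood tote, lying flat on its floor; do not drop them. Leave the unturned square billet in the tray, and do not disturb the mallet, the gouge or the wooden ring on the bench.

Things in the scene. Friction and masses are not known exactly. Their poses are not given: they have to be found in the camera images.
- machine: grey bench machine, 380 mm wide, 340 mm high, with a steel catch tray in front that rises at 35 degrees towards it. Origin on the bench, straight below the centre of the part in the tray's middle lane; x points level into the machine (the tray rises that way), y across the tray, z up. Housing begins at x = 130 mm.
- tray_mid (a point): centre of the part in the middle lane (axes as the machine's). Three lanes at y = -85, 0, +85 mm; in each a part lies on two 8 mm rails 26 mm apart, its length up the slope, its low end against a lip. Square to the slope, rail tops are 20.5 mm below the part's centre line, tray floor 41.5 mm below, lip top 3.5 mm above. Grip with the tool leaning, square to the slope.
- hood_edge (a point): middle of the free lower edge of the level hood plate, 260 mm above the bench and 150 mm straight above the middle part's centre (axes as the machine's). The plate runs from here 130 mm in +x to the housing and 150 mm to either side in y, with a 16 mm high rim: it covers the upper half of the parts from above.
- spindle_a: a finished turned wooden spindle: three round barrels 44 mm in diameter with narrow grooves between, and an eight-sided block 45 mm across flats and 16 mm long at each end, 130 mm long, about 0.12 kg. Origin at its centre, in the middle of the middle barrel (30 mm long; grip here); x along its length (up the slope in the tray).
- spindle_b: the other finished turned wooden spindle: three round barrels 44 mm in diameter with narrow grooves between, and an eight-sided block 45 mm across flats and 16 mm long at each end, 130 mm long, about 0.12 kg. Origin at its centre, in the middle of the middle barrel (30 mm long; grip here); x along its length (up the slope in the tray).
- billet: unturned square wooden billet, 130 x 41 x 41 mm, in one of the three lanes; stays there. Origin at its centre, x along its length.
- tote: open plywood tote standing on the bench, 320 mm along its x, 220 mm along its y, 70 mm high, walls and floor 6 mm thick, 1.2 kg. Origin at the centre of its underside, z up.
- mallet: round wooden carver's mallet standing upright on its head, 240 mm high, 90 mm in diameter. Origin at the centre of its underside. Leave alone.
- gouge: carving gouge lying on the bench, wooden handle and steel blade, 220 mm long, 24 mm thick. Origin on the bench below its middle, x towards the blade. Leave alone.
- rosette: flat wooden ring, 120 mm outside, 64 mm inside, 20 mm thick, lying on the bench. Origin at the centre of its underside. Leave alone.

How it is judged:
By the outcome, as a careful person would: the job done as asked, in the order asked, and still so for the second after the job is handed in, with the robot touching nothing.
It also fails if it takes over 54 s, if anything falls off the work surface, if the arm or the gripper's body presses on something with over 40 N, if the wrist force passes 120 N, or if a joint passes its speed limit or range.

## Working session

There is one attempt and no reset: what is moved stays moved. The work goes in short steps, Python scripts to look and compute and a tool call to move; the robot and the scene stay as the last step left them, time stands still between calls to the robot, and variables do not carry over. Pictures are saved under pics/ and viewed, at most 10 in all, crops included, and the job is handed in when it is done.

Besides the shell and the picture viewer there is one more tool, called as name(argument=value, ...) on one line, values as JSON. drive_tool: Moves the arm, as the interface text tells. Its arguments: {"type":"object","properties":{"slide":{"type":"array"},"dr":{"type":"array"},"gripper":{"type":"array"},"force":{"type":"number"}},"required":["slide","dr","gripper"]}

```bash
mkdir -p pics; ls; cat > h.py <<'E'
import numpy as np,cv2
from scipy.spatial.transform import Rotation as R
from bench import env
def T(o):
    M=np.eye(4);M[:3,:3]=R.from_rotvec(o['tool_rot']).as_matrix();M[:3,3]=o['ee_pos'];return M
def grab(n):
    o=env.get_obs();f=env.grab_frame(n)
    f['W']=f['world_from_camera'] if 'world_from_camera' in f else T(o)@f['mount']
    return f
def save(f,p): cv2.imwrite(p,f['frame'][:,:,::-1])
def cloud(f):
    d=f['depth'];K=f['mtx'];v,u=np.mgrid[:480,:640]
    P=np.stack([(u-K[0,2])/K[0,0]*d,-(v-K[1,2])/K[1,1]*d,-d],-1)
    return P@f['W'][:3,:3].T+f['W'][:3,3]
E
python3 - <<'E'
from h import *
for c in ['scene','top']:
    f=grab(c);save(f,f'pics/{c}.png');P=cloud(f)
    print(c,f.keys(),f['W'][:3,3].round(3))
    for n in ['machine','tray_mid','hood_edge','spindle_a','billet','tote','mallet','gouge','rosette']:
        for fn in (env.spot_in,env.place_of):
            for r in fn(n,c)[:3]:
                u,v=np.round(r['point']).astype(int)
                p=P[min(max(v,0),479),min(max(u,0),639)]
                print(n,fn.__name__,round(r['score'],2),(u,v),p.round(3))
o=env.get_obs();print(o)
E
```

```text
pics
scene dict_keys(['frame', 'depth', 'mtx', 'world_from_camera', 'W']) [ 1.576 -0.051  0.91 ]
machine call 0.83 (np.int64(566), np.int64(229)) [0.664 0.362 0.263]
machine call 0.83 (np.int64(459), np.int64(294)) [0.663 0.191 0.09 ]
tray_mid call 0.76 (np.int64(567), np.int64(232)) [0.676 0.36  0.265]
tray_mid call 0.98 (np.int64(470), np.int64(257)) [0.578 0.221 0.12 ]
hood_edge call 0.77 (np.int64(566), np.int64(232)) [0.676 0.359 0.265]
hood_edge call 0.71 (np.int64(478), np.int64(196)) [0.156 0.323 0.005]
spindle_a call 0.72 (np.int64(468), np.int64(256)) [0.576 0.217 0.122]
spindle_a call 0.78 (np.int64(479), np.int64(278)) [0.656 0.226 0.13 ]
spindle_a call 0.7 (np.int64(467), np.int64(255)) [0.573 0.215 0.122]
spindle_a call 0.47 (np.int64(377), np.int64(354)) [ 0.753  0.028 -0.   ]
billet call 0.62 (np.int64(458), np.int64(232)) [0.493 0.206 0.123]
billet call 0.75 (np.int64(454), np.int64(231)) [0.49  0.198 0.123]
tote call 0.83 (np.int64(284), np.int64(263)) [ 0.489 -0.187  0.011]
tote call 0.61 (np.int64(288), np.int64(266)) [ 0.494 -0.178  0.006]
mallet call 0.82 (np.in
[... 2139 characters left out ...]
033 -0.002]
{'t': 1.9, 'qpos': array([ 1.1304188 ,  0.33220805, -0.06467192,  1.46008869,  0.02161572,
        1.34990562, -0.08853023]), 'dq': array([ 0.00087136, -0.0003682 ,  0.00016893,  0.00175626, -0.00124979,
        0.00026666,  0.00054133]), 'effort': array([ 2.63736010e-04, -6.23028445e+01,  2.47597002e-02, -3.90117681e+01,
       -6.10372634e-02,  3.15225462e-02,  6.72936744e-05]), 'ee_pos': array([ 0.25358829, -0.57127056,  0.22257583]), 'tool_rot': array([3.07323408e+00, 6.51386435e-01, 2.03324748e-05]), 'ft_force': array([-0.19283045, -0.17069651, -0.28145389]), 'ft_torque': array([-0.01436765, -0.01470586,  0.00882033]), 'gripper_force': 0.0, 'finger_gap': 0.08701671807575384}
```

View both.

View pics/scene.png

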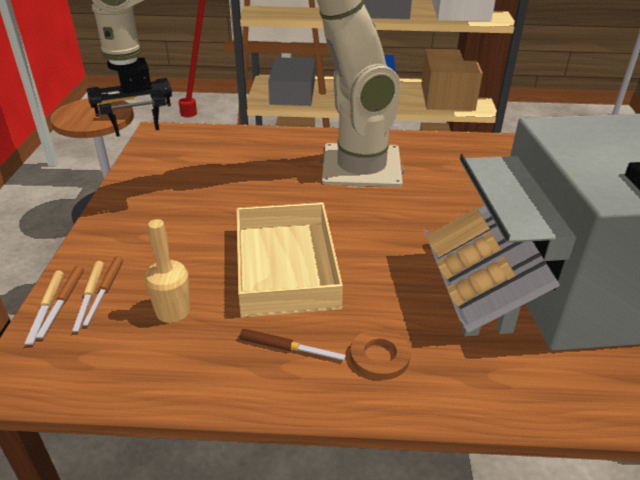

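View pics/top.png

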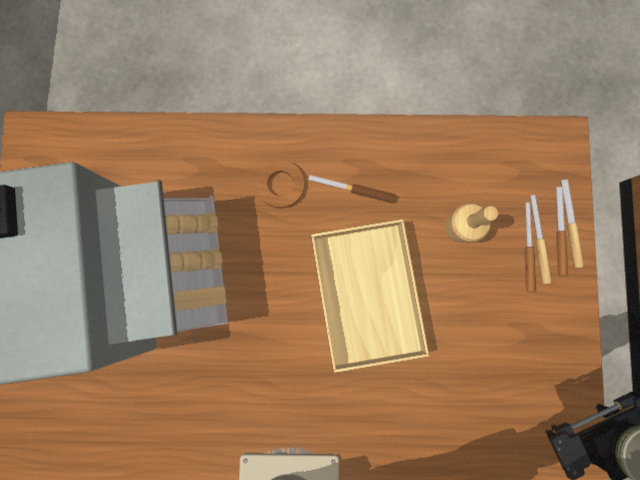

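The scene picture shows the tray at right. The billet is nearest the robot (≈455,232), the middle-lane spindle is at (470,257) and the far spindle at (480,280). The tote sits in the centre at (287,262). In the top picture the lanes are at rows 223 (spindle), 260 (spindle) and 297 (billet), the hood edge runs (162,182)–(175,335), and the tote is at (370,295).

```bash
cat > m.py <<'E'
from h import *
C={c:grab(c) for c in ('top','scene')}
P={c:cloud(C[c]) for c in C}
def sel(p,lo,hi): 
    p=p.reshape(-1,3); return p[np.all((p>lo)&(p<hi),1)]
t=P['top']
# hood plate: points 0.25..0.285
h=sel(t,[.35,.2,.252],[.8,.5,.285])
r=cv2.minAreaRect((h[:,:2]*1000).astype(np.float32));print('hood',np.array(cv2.boxPoints(r)).round(0).tolist(),len(h),np.percentile(h[:,2],[5,50,95]))
hs=sel(P['scene'],[.35,.2,.252],[.8,.5,.285])
r=cv2.minAreaRect((hs[:,:2]*1000).astype(np.float32));print('hoodS',np.array(cv2.boxPoints(r)).round(0).tolist(),len(hs))
# front edge per x bin
for p in (h,hs):
    xs,ys=[],[]
    for x in np.arange(.43,.70,.01):
        q=p[abs(p[:,0]-x)<.005]
        if len(q)>3: xs.append(x);ys.append(np.percentile(q[:,1],2))
    a=np.polyfit(xs,ys,1);print('edge',a,np.degrees(np.arctan(a[0])),'ends',p[:,0].min(),p[:,0].max())
# tote rim
q=sel(t,[.25,-.4,.06],[.75,.05,.08])
r=cv2.minAreaRect((q[:,:2]*1000).astype(np.float32));print('tote',r,np.array(cv2.boxPoints(r)).round(0).tolist())
q=sel(P['scene'],[.25,-.4,.06],[.75,.05,.08])
r=cv2.minAreaRect((q[:,:2]*1000).astype(np.float32));print('toteS',r)
np.savez('c.npz',t=t,s=P['scene'])
E
python3 m.py
```

```text
hood [[354.0, 330.0], [373.0, 195.0], [745.0, 247.0], [726.0, 383.0]] 11563 [0.26149473 0.26455722 0.27636262]
hoodS [[357.0, 324.0], [444.0, 126.0], [802.0, 283.0], [715.0, 481.0]] 7429
edge [0.15020899 0.13979416] 8.542475910563157 ends 0.3535388097992065 0.7257189621584366
edge [0.15038564 0.135938  ] 8.552373699900798 ends 0.3568586874412569 0.7315419611042279
tote ((500.6510314941406, -242.3224639892578), (320.10003662109375, 344.6241455078125), 10.124320030212402) [[313.0, -101.0], [373.0, -440.0], [688.0, -384.0], [628.0, -45.0]]
toteS ((503.70343017578125, -252.22996520996094), (328.040283203125, 358.47930908203125), 10.391651153564453)
```

```bash
cat > m2.py <<'E'
from h import *
from scipy.optimize import least_squares
d=np.load('c.npz')
def fitcyl(p,c0,az,el=np.radians(35),rad=.022):
    # axis through c0 ; params lateral, normal, az, el
    def axes(a,e):
        x=np.array([np.cos(a)*np.cos(e),np.sin(a)*np.cos(e),np.sin(e)]);y=np.array([-np.sin(a),np.cos(a),0]);return x,y,np.cross(x,y)
    def f(v):
        x,y,n=axes(v[2],v[3]);c=c0+v[0]*y+v[1]*n;q=p-c
        return np.hypot(q@y,q@n)-rad
    r=least_squares(f,[0,0,az,el],loss='soft_l1',f_scale=.001)
    x,y,n=axes(*r.x[2:]);c=c0+r.x[0]*y+r.x[1]*n
    return c,np.degrees(r.x[2:]),np.median(abs(f(r.x))),(p-c)@x
if __name__=='__main__':
    for k in 'ts':
        p=d[k].reshape(-1,3)
        az=np.radians(98.54);X=np.array([np.cos(az),np.sin(az),0]);Y=np.array([-np.sin(az),np.cos(az),0])
        e=np.radians(35);S=X*np.cos(e)+np.array([0,0,np.sin(e)]);N=np.cross(S,Y)
        for nm,c0 in (('mid',[.563,.225,.112]),('far',[.645,.232,.112])):
            c0=np.array(c0)
            for it in range(2):
                q=p-c0
                m=(abs(q@S)<.075)&(abs(q@Y)<.026)&(q@N>.0)&(q@N<.03)
                c,a,res,s=fitcyl(p[m],c0,az); c0=c
            print(k,nm,m.sum(),c.round(4),a.round(2),res.round(4),'s range',s.min().round(3),s.max().round(3))
    p=d['t'].reshape(-1,3)
    q=p[(abs(p[:,2]-.07)<.006)&(p[:,0]>.25)&(p[:,0]<.75)&(p[:,1]>-.34)&(p[:,1]<.0)]
    print(cv2.minAreaRect((q[:,:2]*1000).astype(np.float32)),len(q))
E
python3 m2.py
```

```text
t mid 971 [0.5602 0.2258 0.1103] [98.33 34.26] 0.0014 s range -0.071 0.052
t far 948 [0.6448 0.2348 0.1079] [98.33 34.52] 0.0016 s range -0.067 0.056
s mid 1085 [0.5598 0.2241 0.1126] [98.18 35.07] 0.0018 s range -0.074 0.061
s far 1233 [0.6442 0.2333 0.11  ] [98.51 34.74] 0.0017 s range -0.069 0.065
((489.6888122558594, -180.94383239746094), (320.0637512207031, 220.24679565429688), 10.049325942993164) 1255
```

```bash
cat > plan.py <<'E'
from h import *
X=np.array([np.cos(np.radians(98.4)),np.sin(np.radians(98.4)),0]);Z=np.array([0,0,1.])
e=np.radians(35);S=X*np.cos(e)+Z*np.sin(e);N=-X*np.sin(e)+Z*np.cos(e)
RT=np.stack([S,np.cross(-N,S),-N],1)          # tool square to the slope
def down(az):
    a=np.radians(az);x=np.array([np.cos(a),np.sin(a),0]);return np.stack([x,np.cross(-Z,x),-Z],1)
def rows(Rt,grip,n,M=None,tcp=False):
    """n rows to bring the grasp point to grip with orientation Rt; returns commanded end pose"""
    M=T(env.get_obs()) if M is None else M
    M=M.copy();end=np.array(grip,float)+(0 if tcp else .019*Rt[:,2])
    p0=M[:3,3].copy();R0=M[:3,:3].copy();w=R.from_matrix(R0.T@Rt).as_rotvec()
    for i in range(1,n+1):
        p=p0+(end-p0)*i/n
        s=np.round(M[:3,:3].T@(p-M[:3,3]),4)
        Rw=R0@R.from_rotvec(w*i/n).as_matrix()
        r=np.round(R.from_matrix(M[:3,:3].T@Rw).as_rotvec(),3)
        M[:3,3]+=M[:3,:3]@s;M[:3,:3]=M[:3,:3]@R.from_rotvec(r).as_matrix()
        print(s.tolist(),r.tolist(),'  '+str(M[:3,3].round(3)) if i%5==0 else '')
    return M
mid=np.array([.560,.224,.110]);far=np.array([.644,.2367,.110])
E
python3 - <<'E'
from plan import *
M=rows(down(55),[.42,-.18,.32],10)
rows(RT,mid+.15*N-.02*S,10,M)
E
```

```text
[0.0311, -0.029, -0.0078] [0.0, 0.0, -0.054] 
[0.0326, -0.0273, -0.0079] [0.0, 0.0, -0.054] 
[0.034, -0.0255, -0.0078] [0.0, 0.0, -0.055] 
[0.0354, -0.0236, -0.0079] [0.0, 0.0, -0.054] 
[0.0366, -0.0216, -0.0078] [0.0, 0.0, -0.054]   [ 0.337 -0.376  0.262]
[0.0377, -0.0196, -0.0079] [0.0, 0.0, -0.054] 
[0.0387, -0.0176, -0.0078] [0.0, 0.0, -0.055] 
[0.0397, -0.0154, -0.0079] [0.0, 0.0, -0.054] 
[0.0404, -0.0133, -0.0078] [0.0, 0.0, -0.054] 
[0.041, -0.011, -0.0079] [0.0, 0.0, -0.054]   [ 0.42  -0.18   0.301]
[0.0345, -0.0054, 0.0095] [0.023, 0.058, -0.073] 
[0.0341, -0.0027, 0.0116] [0.023, 0.058, -0.074] 
[0.0336, 0.0001, 0.0136] [0.023, 0.058, -0.073] 
[0.0325, 0.0029, 0.0155] [0.023, 0.058, -0.073] 
[0.0313, 0.0056, 0.0172] [0.024, 0.059, -0.074]   [ 0.497 -0.023  0.253]
[0.0298, 0.0083, 0.0189] [0.023, 0.058, -0.073] 
[0.0279, 0.0108, 0.0203] [0.023, 0.058, -0.073] 
[0.0257, 0.0133, 0.0216] [0.023, 0.058, -0.074] 
[0.0235, 0.0156, 0.0227] [0.023, 0.058, -0.073] 
[0.0209, 0.0177, 0.0236] [0.023, 0.058, -0.073]   [0.573 0.133 0.206]
```

drive_tool(slide=[[0.031,-0.029,-0.008],[0.033,-0.027,-0.008],[0.034,-0.025,-0.008],[0.035,-0.024,-0.008],[0.037,-0.022,-0.008]], dr=[[0,0,-0.054],[0,0,-0.054],[0,0,-0.054],[0,0,-0.054],[0,0,-0.054]], gripper=[-0.4,-0.4,-0.4,-0.4,-0.4])

```text
t: 2.5
ee_pos: [0.3375, -0.374, 0.263]
tool_rot: [2.956, 1.062, -0.0]
ft_force: [0.8, -0.6, -0.4]
finger_gap: 0.0626
gripper_force: 0.0
```

drive_tool(slide=[[0.038,-0.02,-0.008],[0.039,-0.018,-0.008],[0.04,-0.015,-0.008],[0.04,-0.013,-0.008],[0.041,-0.011,-0.008]], dr=[[0,0,-0.054],[0,0,-0.054],[0,0,-0.054],[0,0,-0.054],[0,0,-0.054]], gripper=[-0.4,-0.4,-0.4,-0.4,-0.4])

```text
t: 3.0
ee_pos: [0.4213, -0.178, 0.3032]
tool_rot: [2.786, 1.45, 0.0]
ft_force: [0.7, -0.2, 0.3]
finger_gap: 0.0608
gripper_force: 0.0
```

drive_tool(slide=[[0.034,-0.005,0.01],[0.034,-0.003,0.012],[0.034,0,0.014],[0.032,0.003,0.015],[0.031,0.006,0.017]], dr=[[0.023,0.058,-0.073],[0.023,0.058,-0.073],[0.023,0.058,-0.073],[0.023,0.058,-0.073],[0.023,0.058,-0.073]], gripper=[-0.4,-0.4,-0.4,-0.4,-0.4])

```text
t: 3.5
ee_pos: [0.4986, -0.0231, 0.2543]
tool_rot: [-2.277, -1.783, -0.299]
ft_force: [0.3, 0.2, -0.7]
finger_gap: 0.0608
gripper_force: 0.0
```

drive_tool(slide=[[0.03,0.008,0.019],[0.028,0.011,0.02],[0.026,0.013,0.021],[0.023,0.016,0.022],[0.021,0.018,0.023]], dr=[[0.023,0.058,-0.073],[0.023,0.058,-0.073],[0.023,0.058,-0.073],[0.023,0.058,-0.073],[0.023,0.058,-0.073]], gripper=[-0.4,-0.4,-0.4,-0.4,-0.4])

```text
t: 4.0
ee_pos: [0.5766, 0.1322, 0.2082]
tool_rot: [-1.72, -1.986, -0.544]
ft_force: [-0.4, -0.3, -1.1]
finger_gap: 0.0611
gripper_force: 0.0
```

```bash
cat > w.py <<'E'
from plan import *
from m2 import fitcyl
o=env.get_obs();f=grab('wrist');save(f,'pics/w1.png')
M=T(o);print('R err deg',np.degrees(R.from_matrix(M[:3,:3].T@RT).as_rotvec()).round(2),M[:3,3].round(4),o['qpos'].round(2))
p=cloud(f)
np.save('w1.npy',p)
Y=np.cross(N,S);q=p.reshape(-1,3)
for nm,c0 in (('mid',mid),('far',far)):
    for it in range(2):
        d=q-c0
        m=(abs(d@S)<.085)&(abs(d@Y)<.026)&(d@N>.0)&(d@N<.03)
        if m.sum()<50: print(nm,m.sum());break
        c,a,res,s=fitcyl(q[m],c0,np.radians(98.4));c0=c
    else: print(nm,m.sum(),c.round(4),a.round(2),res.round(4),np.percentile(s,[0,1,99,100]).round(3))
K=f['mtx']
for r in env.place_of('spindle_a','wrist'):
    u,v=np.round(r['point']).astype(int);print(r['score'],u,v,p[v,u].round(4),((p[v,u]-mid)@S).round(4),((p[v,u]-mid)@Y).round(4))
print(rows(RT,mid+.05*N,5)[:3,3])
E
python3 w.py
```

```text
R err deg [ 0.17 -0.03 -0.13] [0.5766 0.1322 0.2082] [ 0.54  0.43 -0.65  1.58 -0.37  1.29  0.2 ]
mid 9787 [0.5599 0.2237 0.1104] [98.51 35.3 ] 0.0009 [-0.069 -0.064  0.064  0.065]
far 9947 [0.6441 0.2364 0.1105] [98.66 35.27] 0.0009 [-0.069 -0.063  0.064  0.065]
0.86 428 211 [0.6407 0.2264 0.1296] 0.0035 -0.0802
0.78 318 212 [0.5622 0.2136 0.1311] 0.0034 -0.0007
[0.0038, -0.0004, 0.02] [-0.0, -0.001, -0.0] 
[0.0037, -0.0004, 0.0199] [-0.001, -0.001, -0.001] 
[0.0038, -0.0005, 0.02] [-0.0, -0.001, -0.0] 
[0.0038, -0.0004, 0.0199] [-0.001, -0.0, -0.0] 
[0.0038, -0.0005, 0.0199] [-0.0, -0.001, -0.001]   [0.563 0.206 0.135]
[0.56258036 0.20635257 0.13541616]
```

View pics/w1.png

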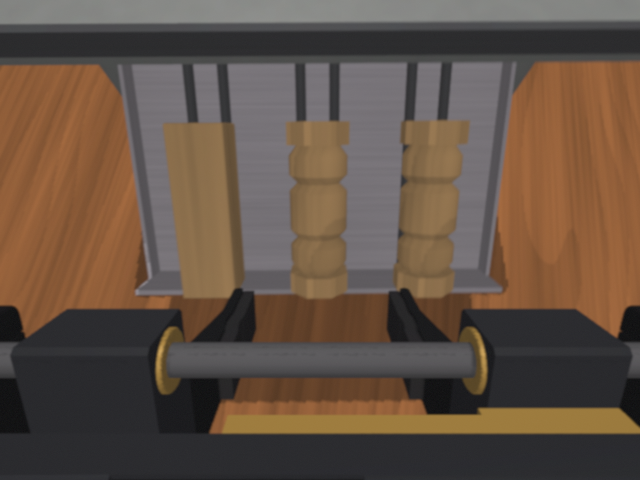

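The wrist view shows the billet at (205,210), the middle spindle at (319,210) and the far one at (428,210). The cylinder fits agree with my estimate to within 1 mm, so I'm going in.

drive_tool(slide=[[0.004,-0.0005,0.02],[0.004,-0.0005,0.02],[0.004,-0.0005,0.02],[0.004,-0.0005,0.02],[0.003,-0.0005,0.02]], dr=[[0.001,0,0],[0.001,0,-0.001],[0.001,0,-0.001],[0,0,0],[0,0,0]], gripper=[-0.4,-0.4,-0.4,-0.4,-0.4])

```text
t: 4.6
ee_pos: [0.563, 0.203, 0.1371]
tool_rot: [-1.722, -1.987, -0.539]
ft_force: [-0.2, 0.7, 0.9]
finger_gap: 0.061
gripper_force: 0.0
```

drive_tool(slide=[[0,0,0.012],[0,0,0.012],[0,0,0.012],[0,0,0.012],[0,0,0]], dr=[[0,0,0],[0,0,0],[0,0,0],[0,0,0],[0,0,0]], gripper=[-0.4,-0.4,-0.4,-0.4,-0.4])

```text
t: 5.1
ee_pos: [0.5579, 0.2311, 0.0967]
tool_rot: [-1.718, -1.986, -0.537]
ft_force: [-0.3, 0.3, 0.7]
finger_gap: 0.0612
gripper_force: 0.0
```

```bash
python3 -c "
from plan import *
M=T(env.get_obs());print(M[:3,:3].T@(mid+[0,-.0003,.0004]-M[:3,3]))"
```

```text
[ 0.00158416  0.00097174 -0.0156331 ]
```

drive_tool(slide=[[0.0015,0.001,0.003],[0,0,0],[0,0,0],[0,0,0],[0,0,0]], dr=[[0,0,0],[0,0,0],[0,0,0],[0,0,0],[0,0,0]], gripper=[-0.4,0.2,0.2,0.2,0.2], force=20)

```text
t: 5.6
ee_pos: [0.5596, 0.2331, 0.0966]
tool_rot: [-1.72, -1.987, -0.539]
ft_force: [-1.3, -1.3, 2.5]
finger_gap: 0.0437
gripper_force: 20.0
```

drive_tool(slide=[[0,0,-0.006],[0,0,-0.01],[0,0,-0.012],[0,0,-0.012],[0,0,-0.012]], dr=[[0,0,0],[0,0,0],[0,0,0],[0,0,0],[0,0,0]], gripper=[0.2,0.2,0.2,0.2,0.2])

```text
t: 6.1
ee_pos: [0.5642, 0.203, 0.1401]
tool_rot: [-1.721, -1.987, -0.54]
ft_force: [0.3, -0.3, -1.3]
finger_gap: 0.0434
gripper_force: 20.0
```

```bash
cat >> plan.py <<'E'
ty=np.radians(10.05);tx=np.array([np.cos(ty),np.sin(ty),0]);tote=np.array([.490,-.181,0])
E
python3 - <<'E'
from plan import *
g=T(env.get_obs());G=g[:3,3]-.019*g[:3,2]
M=rows(g[:3,:3],G+.09*N-.05*S,5)
M=rows(down(100),tote-.07*tx+[0,0,.15],10,M)
M=rows(down(100),tote-.07*tx+[0,0,.05],5,M)
E
```

```text
[-0.01, 0.0, -0.018] [0.0, 0.0, 0.0] 
[-0.0101, 0.0001, -0.018] [0.0, 0.0, 0.0] 
[-0.01, 0.0, -0.018] [0.0, 0.0, 0.0] 
[-0.01, 0.0001, -0.0179] [0.0, 0.0, 0.0] 
[-0.01, 0.0, -0.018] [0.0, 0.0, 0.0]   [0.578 0.112 0.185]
[-0.026, -0.0199, -0.0115] [0.001, -0.061, -0.003] 
[-0.0266, -0.0199, -0.0099] [0.001, -0.061, -0.003] 
[-0.0271, -0.0201, -0.0082] [0.001, -0.061, -0.003] 
[-0.0275, -0.0201, -0.0066] [0.0, -0.061, -0.003] 
[-0.0277, -0.0202, -0.0049] [0.001, -0.061, -0.003]   [ 0.499 -0.041  0.158]
[-0.028, -0.0203, -0.0031] [0.001, -0.061, -0.003] 
[-0.028, -0.0204, -0.0014] [0.001, -0.06, -0.003] 
[-0.028, -0.0205, 0.0003] [0.001, -0.061, -0.003] 
[-0.0279, -0.0206, 0.002] [0.001, -0.061, -0.003] 
[-0.0276, -0.0206, 0.0037] [0.0, -0.061, -0.003]   [ 0.421 -0.193  0.131]
[-0.0, -0.0, 0.02] [0.0, -0.0, 0.0] 
[-0.0, -0.0, 0.02] [0.0, -0.0, 0.0] 
[-0.0, -0.0, 0.02] [0.0, -0.0, 0.0] 
[-0.0, -0.0001, 0.02] [0.0, -0.0, 0.0] 
[-0.0, 0.0, 0.02] [0.001, -0.0, 0.0]   [ 0.421 -0.193  0.031]
```

drive_tool(slide=[[-0.01,0,-0.018],[-0.01,0,-0.018],[-0.01,0,-0.018],[-0.01,0,-0.018],[-0.01,0,-0.018]], dr=[[0,0,0],[0,0,0],[0,0,0],[0,0,0],[0,0,0]], gripper=[0.2,0.2,0.2,0.2,0.2])

```text
t: 6.6
ee_pos: [0.5774, 0.111, 0.1852]
tool_rot: [-1.721, -1.987, -0.54]
ft_force: [0.0, 0.4, -1.2]
finger_gap: 0.0436
gripper_force: 20.0
```

drive_tool(slide=[[-0.026,-0.02,-0.0115],[-0.0265,-0.02,-0.01],[-0.027,-0.02,-0.008],[-0.0275,-0.02,-0.0065],[-0.0275,-0.02,-0.005]], dr=[[0.001,-0.061,-0.003],[0.001,-0.061,-0.003],[0.001,-0.061,-0.003],[0.001,-0.061,-0.003],[0.001,-0.061,-0.003]], gripper=[0.2,0.2,0.2,0.2,0.2])

```text
t: 7.1
ee_pos: [0.4985, -0.0412, 0.1579]
tool_rot: [-1.88, -2.207, -0.287]
ft_force: [0.2, -0.4, -1.2]
finger_gap: 0.0434
gripper_force: 20.0
```

drive_tool(slide=[[-0.028,-0.0205,-0.003],[-0.028,-0.0205,-0.0015],[-0.028,-0.0205,0],[-0.028,-0.0205,0.002],[-0.028,-0.0205,0.0035]], dr=[[0.001,-0.061,-0.003],[0.001,-0.061,-0.003],[0.001,-0.061,-0.003],[0.001,-0.061,-0.003],[0,-0.061,-0.003]], gripper=[0.2,0.2,0.2,0.2,0.2])

```text
t: 7.6
ee_pos: [0.4203, -0.194, 0.1315]
tool_rot: [2.017, 2.406, -0.004]
ft_force: [-0.1, -1.0, -1.9]
finger_gap: 0.0431
gripper_force: 20.0
```

```bash
python3 - <<'E'
from plan import *
f=grab('wrist');save(f,'pics/w2.png');f=grab('scene');save(f,'pics/s2.png')
rows(down(100),tote-.07*tx+[0,0,.05],5)
E
```

```text
[0.0004, 0.0007, 0.02] [-0.001, 0.001, -0.001] 
[0.0004, 0.0006, 0.0199] [-0.0, 0.0, -0.0] 
[0.0004, 0.0006, 0.02] [-0.001, 0.001, -0.001] 
[0.0004, 0.0006, 0.02] [-0.0, 0.001, -0.001] 
[0.0003, 0.0007, 0.02] [-0.001, 0.0, -0.0]   [ 0.421 -0.193  0.031]
```

View pics/s2.png

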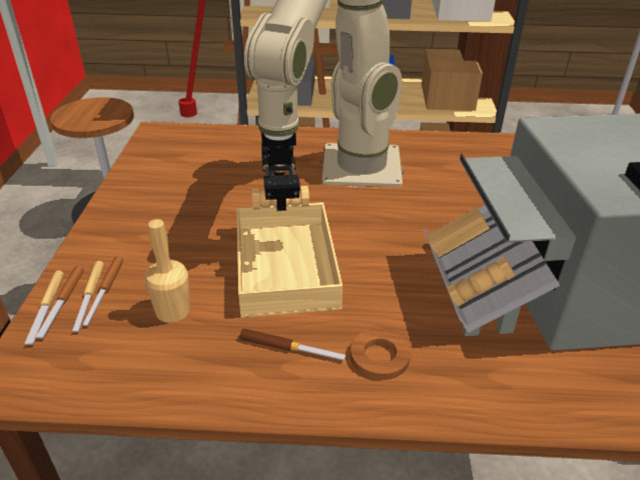

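drive_tool(slide=[[0.0004,0.0006,0.024],[0.0004,0.0006,0.024],[0.0004,0.0006,0.024],[0.0004,0.0006,0.024],[0,0,0.014]], dr=[[-0.001,0.001,-0.001],[0,0,0],[-0.001,0.001,-0.001],[0,0.001,-0.001],[0,0,0]], gripper=[0.2,0.2,0.2,0.2,0.2])

```text
t: 8.2
ee_pos: [0.4226, -0.19, 0.0197]
tool_rot: [-2.013, -2.408, -0.004]
ft_force: [-0.0, -0.5, -2.4]
finger_gap: 0.0435
gripper_force: 20.0
```

drive_tool(slide=[[0,0,0.001],[0,0,0.001],[0,0,0.001],[0,0,0.001],[0,0,0]], dr=[[0,0,0],[0,0,0],[0,0,0],[0,0,0],[0,0,0]], gripper=[0.2,0.2,0.2,0.2,0.2])

```text
t: 8.7
ee_pos: [0.4232, -0.1907, 0.0172]
tool_rot: [-2.015, -2.41, -0.004]
ft_force: [0.2, -0.6, -1.3]
finger_gap: 0.0434
gripper_force: 20.0
```

drive_tool(slide=[[0,0,0.001],[0,0,0.001],[0,0,0.001],[0,0,0],[0,0,0]], dr=[[0,0,0],[0,0,0],[0,0,0],[0,0,0],[0,0,0]], gripper=[0.2,0.2,0.2,0.2,0.2])

```text
t: 9.2
ee_pos: [0.4229, -0.1905, 0.0137]
tool_rot: [-2.014, -2.409, -0.004]
ft_force: [-0.6, -0.3, -2.5]
finger_gap: 0.0436
gripper_force: 20.0
```

drive_tool(slide=[[0,0,0.001],[0,0,0],[0,0,0.001],[0,0,0],[0,0,0]], dr=[[0,0,0],[0,0,0],[0,0,0],[0,0,0],[0,0,0]], gripper=[0.2,0.2,0.2,0.2,0.2])

```text
t: 9.7
ee_pos: [0.423, -0.1905, 0.0118]
tool_rot: [-2.014, -2.41, -0.004]
ft_force: [0.1, 0.1, -0.8]
finger_gap: 0.0437
gripper_force: 20.0
```

drive_tool(slide=[[0,0,0.001],[0,0,0],[0,0,0],[0,0,0],[0,0,0]], dr=[[0,0,0],[0,0,0],[0,0,0],[0,0,0],[0,0,0]], gripper=[0.2,0.2,0.2,0.2,0.2])

```text
t: 10.2
ee_pos: [0.423, -0.1905, 0.0116]
tool_rot: [-2.014, -2.41, -0.003]
ft_force: [-5.8, 1.5, 14.9]
finger_gap: 0.0433
gripper_force: 20.0
```

drive_tool(slide=[[0,0,-0.0007],[0,0,0],[0,0,0],[0,0,0],[0,0,0]], dr=[[0,0,0],[0,0,0],[0,0,0],[0,0,0],[0,0,0]], gripper=[0.2,-0.1,-0.2,-0.3,-0.4])

```text
t: 10.7
ee_pos: [0.4229, -0.1905, 0.0114]
tool_rot: [-2.014, -2.409, -0.004]
ft_force: [0.4, 0.2, 0.5]
finger_gap: 0.0579
gripper_force: 0.0
```

```bash
python3 - <<'E'
from plan import *
o=env.get_obs();print(o['ft_force'].round(1),o['finger_gap'],o['ee_pos'])
M=rows(T(o)[:3,:3],o['ee_pos']+[0,0,.13],5,tcp=True)
rows(RT,far+[0,-.0003,.0005]+.13*N-.02*S,10,M)
E
```

```text
[0.4 0.2 0.5] 0.05794530563948225 [ 0.42294589 -0.19045955  0.01135112]
[0.0001, 0.0, -0.026] [0.0, 0.0, 0.0] 
[0.0, 0.0, -0.026] [0.0, 0.0, 0.0] 
[0.0001, 0.0001, -0.026] [0.0, 0.0, 0.0] 
[0.0001, -0.0, -0.026] [0.0, 0.0, 0.0] 
[0.0, 0.0, -0.026] [0.0, 0.0, 0.0]   [ 0.423 -0.191  0.141]
[0.0301, 0.0291, -0.0048] [-0.001, 0.061, 0.003] 
[0.0304, 0.029, -0.0028] [-0.001, 0.061, 0.003] 
[0.0306, 0.0289, -0.001] [-0.001, 0.06, 0.003] 
[0.0308, 0.0288, 0.0009] [-0.001, 0.061, 0.003] 
[0.0306, 0.0287, 0.0027] [-0.001, 0.061, 0.004]   [ 0.539 -0.017  0.166]
[0.0306, 0.0286, 0.0047] [-0.0, 0.061, 0.003] 
[0.0303, 0.0285, 0.0066] [-0.001, 0.061, 0.003] 
[0.03, 0.0284, 0.0084] [-0.001, 0.06, 0.003] 
[0.0295, 0.0283, 0.0102] [-0.001, 0.061, 0.003] 
[0.0288, 0.0282, 0.012] [-0.001, 0.061, 0.003]   [0.656 0.157 0.19 ]
```

drive_tool(slide=[[0,0,-0.01],[0,0,-0.02],[0,0,-0.03],[0,0,-0.035],[0,0,-0.035]], dr=[[0,0,0],[0,0,0],[0,0,0],[0,0,0],[0,0,0]], gripper=[-0.4,-0.4,-0.4,-0.4,-0.4])

```text
t: 11.2
ee_pos: [0.4227, -0.1905, 0.1434]
tool_rot: [-2.013, -2.41, -0.004]
ft_force: [0.4, -0.3, -0.1]
finger_gap: 0.0608
gripper_force: 0.0
```

drive_tool(slide=[[0.03,0.029,-0.005],[0.0305,0.029,-0.003],[0.0305,0.029,-0.001],[0.031,0.029,0.001],[0.0305,0.0285,0.0025]], dr=[[-0.001,0.061,0.003],[-0.001,0.061,0.003],[-0.001,0.061,0.003],[-0.001,0.061,0.003],[-0.001,0.061,0.003]], gripper=[-0.4,-0.4,-0.4,-0.4,-0.4])

```text
t: 11.7
ee_pos: [0.5402, -0.0156, 0.1676]
tool_rot: [-1.872, -2.206, -0.297]
ft_force: [-0.0, -0.0, -0.3]
finger_gap: 0.0607
gripper_force: 0.0
```

drive_tool(slide=[[0.0305,0.0285,0.0045],[0.0305,0.0285,0.0065],[0.03,0.0285,0.0085],[0.0295,0.0285,0.01],[0.029,0.028,0.012]], dr=[[-0.001,0.061,0.003],[-0.001,0.061,0.003],[-0.001,0.061,0.003],[-0.001,0.061,0.003],[-0.001,0.061,0.003]], gripper=[-0.4,-0.4,-0.4,-0.4,-0.4])

```text
t: 12.2
ee_pos: [0.6565, 0.158, 0.1925]
tool_rot: [-1.713, -1.987, -0.546]
ft_force: [0.8, 0.2, 0.2]
finger_gap: 0.0608
gripper_force: 0.0
```

```bash
python3 - <<'E'
from plan import *
from m2 import fitcyl
f=grab('wrist');save(f,'pics/w3.png');s=grab('scene');save(s,'pics/s3.png')
q=cloud(f).reshape(-1,3);Y=np.cross(N,S);c0=far
for it in range(2):
    d=q-c0;m=(abs(d@S)<.085)&(abs(d@Y)<.026)&(d@N>.0)&(d@N<.03)
    c,a,res,x=fitcyl(q[m],c0,np.radians(98.4));c0=c
print(c.round(4),a,res,np.percentile(x,[1,99]))
rows(RT,far+[0,-.0003,.0005]+.05*N,5)
E
```

```text
[0.644  0.2363 0.1105] [98.51084524 35.27120777] 0.0008387264200803608 [-0.06414668  0.0643234 ]
[0.003, -0.0001, 0.0159] [-0.0, -0.001, 0.001] 
[0.0031, -0.0002, 0.0158] [-0.001, -0.002, 0.001] 
[0.003, -0.0001, 0.0159] [-0.0, -0.001, 0.001] 
[0.0031, -0.0002, 0.0158] [-0.0, -0.002, 0.001] 
[0.0031, -0.0001, 0.0158] [-0.001, -0.001, 0.0]   [0.647 0.219 0.136]
```

View pics/s3.png

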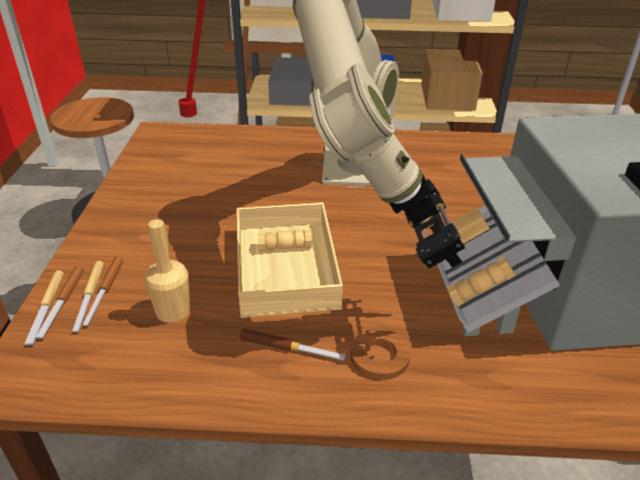

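The first spindle lies flat in the tote at (285,238). The second is still in its lane at (480,283), and the bench items haven't moved.

drive_tool(slide=[[0.003,0,0.016],[0.003,0,0.016],[0.003,0,0.016],[0.003,0,0.016],[0.003,0,0.016]], dr=[[0,-0.001,0.001],[-0.001,-0.002,0.001],[0,-0.001,0.001],[0,-0.002,0.001],[-0.001,-0.001,0]], gripper=[-0.4,-0.4,-0.4,-0.4,-0.4])

```text
t: 12.8
ee_pos: [0.6466, 0.215, 0.1336]
tool_rot: [-1.724, -1.99, -0.539]
ft_force: [-0.5, 1.1, 0.0]
finger_gap: 0.061
gripper_force: 0.0
```

drive_tool(slide=[[0,0,0.012],[0,0,0.012],[0,0,0.012],[0,0,0.012],[0,0,0]], dr=[[0,0,0],[0,0,0],[0,0,0],[0,0,0],[0,0,0]], gripper=[-0.4,-0.4,-0.4,-0.4,-0.4])

```text
t: 13.3
ee_pos: [0.6419, 0.2425, 0.0934]
tool_rot: [-1.722, -1.989, -0.537]
ft_force: [-0.3, -0.3, 0.0]
finger_gap: 0.0609
gripper_force: 0.0
```

```bash
python3 -c "
from plan import *
M=T(env.get_obs());print(M[:3,:3].T@(np.array([.644,.2364,.1105])-M[:3,3]))"
```

```text
[ 0.00456188  0.00115726 -0.01770514]
```

drive_tool(slide=[[0.0045,0.001,0.0015],[0,0,0],[0,0,0],[0,0,0],[0,0,0]], dr=[[0,0,0],[0,0,0],[0,0,0],[0,0,0],[0,0,0]], gripper=[-0.4,-0.4,0.2,0.2,0.2], force=20)

```text
t: 13.8
ee_pos: [0.6438, 0.2458, 0.0965]
tool_rot: [-1.724, -1.99, -0.54]
ft_force: [-0.2, 0.4, 0.9]
finger_gap: 0.0445
gripper_force: 0.1
```

drive_tool(slide=[[0,0,0],[0,0,-0.01],[0,0,-0.014],[0,0,-0.014],[0,0,-0.014]], dr=[[0,0,0],[0,0,0],[0,0,0],[0,0,0],[0,0,0]], gripper=[0.2,0.2,0.2,0.2,0.2])

```text
t: 14.3
ee_pos: [0.6482, 0.2157, 0.1405]
tool_rot: [-1.725, -1.99, -0.54]
ft_force: [0.5, -0.5, -0.3]
finger_gap: 0.0437
gripper_force: 20.0
```

```bash
python3 - <<'E'
from plan import *
g=T(env.get_obs());G=g[:3,3]-.019*g[:3,2]
M=rows(g[:3,:3],G+.09*N-.05*S,5)
M=rows(down(100),tote+.07*tx+[0,0,.15],10,M)
E
```

```text
[-0.0101, 0.0001, -0.0179] [0.0, 0.0, 0.0] 
[-0.0101, 0.0001, -0.018] [0.0, 0.0, 0.0] 
[-0.0101, 0.0001, -0.0179] [0.0, 0.0, 0.0] 
[-0.0101, 0.0001, -0.018] [0.0, 0.0, 0.0] 
[-0.0101, 0.0001, -0.0179] [0.0, 0.0, 0.0]   [0.662 0.124 0.186]
[-0.0257, -0.0143, -0.0112] [0.001, -0.061, -0.003] 
[-0.0264, -0.0145, -0.0096] [0.001, -0.06, -0.003] 
[-0.0268, -0.0145, -0.008] [0.001, -0.061, -0.003] 
[-0.0272, -0.0146, -0.0063] [0.001, -0.06, -0.003] 
[-0.0275, -0.0147, -0.0047] [0.002, -0.061, -0.003]   [ 0.61  -0.022  0.158]
[-0.0277, -0.0148, -0.003] [0.001, -0.06, -0.004] 
[-0.0277, -0.0149, -0.0012] [0.001, -0.061, -0.003] 
[-0.0277, -0.015, 0.0004] [0.001, -0.06, -0.003] 
[-0.0276, -0.0151, 0.0021] [0.001, -0.061, -0.003] 
[-0.0274, -0.0151, 0.0038] [0.001, -0.06, -0.003]   [ 0.559 -0.169  0.131]
```

drive_tool(slide=[[-0.01,0,-0.018],[-0.01,0,-0.018],[-0.01,0,-0.018],[-0.01,0,-0.018],[-0.01,0,-0.018]], dr=[[0,0,0],[0,0,0],[0,0,0],[0,0,0],[0,0,0]], gripper=[0.2,0.2,0.2,0.2,0.2])

```text
t: 14.8
ee_pos: [0.6611, 0.1238, 0.186]
tool_rot: [-1.725, -1.99, -0.54]
ft_force: [0.0, -0.4, -0.7]
finger_gap: 0.0431
gripper_force: 20.0
```

drive_tool(slide=[[-0.0255,-0.0145,-0.011],[-0.0265,-0.0145,-0.0095],[-0.027,-0.0145,-0.008],[-0.027,-0.0145,-0.0065],[-0.0275,-0.0145,-0.0045]], dr=[[0.001,-0.061,-0.003],[0.001,-0.06,-0.003],[0.001,-0.061,-0.003],[0.001,-0.06,-0.003],[0.002,-0.061,-0.003]], gripper=[0.2,0.2,0.2,0.2,0.2])

```text
t: 15.3
ee_pos: [0.6093, -0.0227, 0.1582]
tool_rot: [-1.883, -2.208, -0.287]
ft_force: [0.1, 0.2, 0.1]
finger_gap: 0.0436
gripper_force: 20.0
```

drive_tool(slide=[[-0.0275,-0.015,-0.003],[-0.0275,-0.015,-0.001],[-0.0275,-0.015,0.0005],[-0.0275,-0.015,0.002],[-0.0275,-0.015,0.004]], dr=[[0.001,-0.06,-0.004],[0.001,-0.061,-0.003],[0.001,-0.06,-0.003],[0.001,-0.061,-0.003],[0.001,-0.06,-0.003]], gripper=[0.2,0.2,0.2,0.2,0.2])

```text
t: 15.8
ee_pos: [0.5577, -0.1683, 0.1308]
tool_rot: [2.018, 2.405, -0.002]
ft_force: [0.7, 0.2, -0.7]
finger_gap: 0.0435
gripper_force: 20.0
```

```bash
python3 - <<'E'
from plan import *
rows(down(100),tote+.07*tx+[0,0,.04],5)
E
```

```text
[-0.0001, 0.0002, 0.022] [0.0, 0.0, 0.0] 
[-0.0001, 0.0002, 0.0219] [0.0, 0.001, 0.0] 
[-0.0001, 0.0002, 0.022] [0.0, 0.0, 0.0] 
[-0.0001, 0.0003, 0.0219] [0.0, 0.001, 0.0] 
[-0.0001, 0.0002, 0.022] [0.0, 0.0, 0.0]   [ 0.559 -0.169  0.021]
```

drive_tool(slide=[[0,0,0.024],[0,0,0.024],[0,0,0.024],[0,0,0.024],[0,0.001,0.014]], dr=[[0,0,0],[0,0.001,0],[0,0,0],[0,0.001,0],[0,0,0]], gripper=[0.2,0.2,0.2,0.2,0.2])

```text
t: 16.3
ee_pos: [0.5581, -0.1667, 0.0187]
tool_rot: [-2.017, -2.404, -0.001]
ft_force: [-0.6, 0.2, -1.9]
finger_gap: 0.0433
gripper_force: 20.0
```

drive_tool(slide=[[0,0,0.0015],[0,0,0.001],[0,0,0.001],[0,0,0.001],[0,0,0]], dr=[[0,0,0],[0,0,0],[0,0,0],[0,0,0],[0,0,0]], gripper=[0.2,0.2,0.2,0.2,0.2])

```text
t: 16.8
ee_pos: [0.5592, -0.1665, 0.0157]
tool_rot: [-2.017, -2.406, -0.002]
ft_force: [-0.4, -0.1, 0.1]
finger_gap: 0.0434
gripper_force: 20.0
```

drive_tool(slide=[[0,0,0.001],[0,0,0],[0,0,0.001],[0,0,0],[0,0,0]], dr=[[0,0,0],[0,0,0],[0,0,0],[0,0,0],[0,0,0]], gripper=[0.2,0.2,0.2,0.2,0.2])

```text
t: 17.3
ee_pos: [0.5588, -0.1663, 0.0131]
tool_rot: [-2.017, -2.406, -0.002]
ft_force: [0.0, -0.7, -0.9]
finger_gap: 0.0431
gripper_force: 20.0
```

drive_tool(slide=[[0,0,0.001],[0,0,0],[0,0,0],[0,0,0],[0,0,0]], dr=[[0,0,0],[0,0,0],[0,0,0],[0,0,0],[0,0,0]], gripper=[0.2,0.2,0.2,0.2,0.2])

```text
t: 17.8
ee_pos: [0.5589, -0.1663, 0.0121]
tool_rot: [-2.017, -2.406, -0.002]
ft_force: [-1.2, 0.2, -1.1]
finger_gap: 0.0435
gripper_force: 20.0
```

drive_tool(slide=[[0,0,0.0007],[0,0,0],[0,0,0],[0,0,0],[0,0,0]], dr=[[0,0,0],[0,0,0],[0,0,0],[0,0,0],[0,0,0]], gripper=[0.2,0.2,0.2,0.2,0.2])

```text
t: 18.3
ee_pos: [0.559, -0.1663, 0.0116]
tool_rot: [-2.017, -2.406, -0.002]
ft_force: [-1.0, -0.1, 2.5]
finger_gap: 0.0434
gripper_force: 20.0
```

Light contact, so I'm releasing and backing off.

drive_tool(slide=[[0,0,0],[0,0,0],[0,0,0],[0,0,0],[0,0,0]], dr=[[0,0,0],[0,0,0],[0,0,0],[0,0,0],[0,0,0]], gripper=[-0.1,-0.2,-0.3,-0.4,-0.4])

```text
t: 18.8
ee_pos: [0.5589, -0.1663, 0.0114]
tool_rot: [-2.017, -2.406, -0.002]
ft_force: [0.1, 0.3, -0.0]
finger_gap: 0.0598
gripper_force: 0.0
```

drive_tool(slide=[[0,0,-0.01],[0,0,-0.02],[0,0,-0.03],[0,0,-0.04],[0,0,-0.04]], dr=[[0,0,0],[0,0,0],[0,0,0],[0,0,0],[0,0,0]], gripper=[-0.4,-0.4,-0.4,-0.4,-0.4])

```text
t: 19.3
ee_pos: [0.5587, -0.1665, 0.1535]
tool_rot: [-2.016, -2.406, -0.002]
ft_force: [1.4, -1.0, 0.3]
finger_gap: 0.0611
gripper_force: 0.0
```

drive_tool(slide=[[0,0,-0.04],[0,0,-0.03],[0,0,-0.02],[0,0,0],[0,0,0]], dr=[[0,0,0],[0,0,0],[0,0,0],[0,0,0],[0,0,0]], gripper=[-0.4,-0.4,-0.4,-0.4,-0.4])

```text
t: 19.8
ee_pos: [0.5591, -0.1668, 0.2418]
tool_rot: [-2.017, -2.406, -0.002]
ft_force: [0.5, 0.9, -1.6]
finger_gap: 0.0607
gripper_force: 0.0
```

```bash
python3 - <<'E'
from h import *
save(grab('scene'),'pics/s4.png')
E
```

```text
(no output)
```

View pics/s4.png

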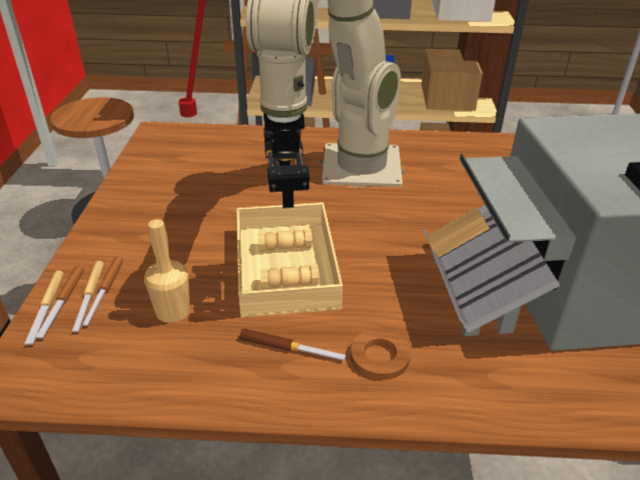

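Both spindles lie flat in the tote at (285,238) and (290,275). The billet is still in the tray at (458,232), and the mallet, gouge and ring haven't moved.

```bash
python3 -c "
from bench import env
print(env.job_done())"
```

```text
the job is handed in; nothing more can be done
None
```

Both spindles are lying flat on the tote floor, the billet is still in the tray, the mallet, gouge and ring look undisturbed in the last picture, and the job was handed in at about 20 s.

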